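# Take the clogged bayonet filter out of the dust extractor

## Robot

A 6-joint arm with a two-finger parallel gripper is mounted at the origin on the work surface. World frame = base frame: x ahead of the robot, y to its left, z up, the work surface at z = 0. Lengths are in m, angles in rad, forces in N, time in s.
With the tool pointing down it reaches from about 0.35 to 0.875 m from the base axis. Payload 15.5 kg.
Tool frame: the origin (TCP) lies between the finger pads, 19 mm behind the fingertips; this is the grasp point; x points along the fingers, y is the direction in which the jaws open and shut, and the axes are right-handed (so a half turn about x gives the same grasp; the last joint's range is limited). The gripper opens to 85 mm and grips with 20 to 120 N. Pads are 22 mm wide; open, the fingers measure 114 mm over their backs; the gripper's body (76 mm by 85 mm) begins 54 mm behind the grasp point. The pads swing forward as they close: fully open they stand 13 mm farther back than shut.
Start: joints at [1.2, 0.494, 1.345, -0, 1.302, -0.096], TCP at [0.17, 0.601, 0.25] pointing down, gripper open.
Joint ranges: [-2.91, 2.91], [-0.82, 2.16], [0.22, 2.67], [-1.22, 4.37], [0.12, 2.79], [-3.08, 3.08]. Speed limits (rad/s): [1.89, 1.89, 2.57, 3.01, 3.01, 3.01].

## Interface

Orientations are given as a rotation vector (axis times angle).
In Python, from cell import r, viewer, job gives the robot as it stands.
- The arm moves only by the tool apply_moves, never from a script. Its argument "targets" is a list of rows, each a list of 7 numbers: the opening, from 0 (shut) to 1 (fully open), then the shift along the tool's x, y, z in mm, then the turn, a rotation vector about the tool's x, y, z in rad. A call has 1 to 10 rows; each row shifts and turns the commanded pose from where the row before left it, along the tool's axes as they then stand; what a row does not reach is not made up. A row lasts 1/10 s, in which the tool goes at most 50 mm and 8.59 degrees, less where a joint would pass 70% of its speed; a pose out of reach is approached as far as the arm can. A call is refused whole if a number of a shift passes 50 or a number of a turn 0.15, either way. A call with a gripper value outside its range is refused whole. The fingers move at their own pace and stop on an object; "squeeze" is the grip in N (left out, the last holds). Time passes only in rows, so rows that do not move let the fingers close. It gives the time, the measured TCP pose, the force and the opening at its end, in the units of the state.
- r.read_state(): the state, without advancing time (a new reading comes with each control period).
- viewer.grab_frame(name): name is "scene" or "side" or "wrist"; returns a dict with "frame" (480x640x3 uint8, blue, green, red), "vfov" (degrees; the focal length in pixels is half the picture's height over the tangent of half this angle, whatever the lens; pixels are square), "cx", "cy" (the principal point, pixels), "rvec" (rotation vector, rad) and "tvec" (3), from world to camera coordinates, as OpenCV has them; the wrist camera has in their place "hand_eye" (4x4, takes a point from camera to tool coordinates, whose origin is the TCP and whose axes are the tool frame's). Camera axes: x right, y down, z forward; pixel columns grow to the right and rows downward; lengths in m; the calibration is good to about 2 mm. A picture is of the moment at which its call begins: read the wrist's pose just before it. There is no depth.
- job.finish_job(): hands the job in, once; it reports no verdict.
The state is a dict: "t": time; "qpos": joint angles; "joint_velocities": joint speeds; "joint_efforts": joint torques, N m; "position": TCP position; "eef_rot": TCP orientation; "ft_force": force on the tool from outside, world axes, zero at the start; "wrist_torque": the same for the moment, N m; "finger_gap": finger opening in m.
Only numpy, scipy, OpenCV 4.12 (cv2) and the standard library are available. Lean on these libraries where they do the work, as an engineer would, in place of code of your own. Each camera call takes 0.05 s, during which the arm holds its last target. There are 200 camera calls.

## Task

Take the clogged filter out of the green dust extractor head and stand it upright on the floor of the yellow tray: it unlocks when its red lever has been pushed anticlockwise (seen from above), past a sprung catch, to the solid stop, and then lifts out by its black knob. Do not force it in its socket and do not let it drop; leave the bowl, the gouge and the chuck key where they are.

Things in the scene. Friction and masses are not known exactly. Their poses are not given: they have to be found in the camera images.
- housing: Dark green round drum, dust extractor head, bolted to the bench: 170 mm diameter, 80 mm tall; foot flange 192 mm diameter, 10 mm tall. Origin: centre of its underside, z up. A 60 mm diameter pipe stub, axis 36 mm up, sticks out along its +x to 106 mm from the axis. The filter sits in its open top. Load between filter and drum must stay under 120 N (about 35 N of push on the paddle).
- socket (a point): Centre of the drum's open top, 80 mm above its underside. A bayonet collar (80 mm bore, 8 mm flange, two slots) is hidden here under the filter's cap; its angle, so the stop's, differs each time and is not reported. The filter has 1 mm of play sideways, 2 mm upwards. Only at the stop, or up to 0.05 rad short of it, do the lugs meet the slots and it lifts straight out with little force.
- filter: Filter, 100 mm tall, 0.25 to 0.45 kg. Origin: centre of its underside, z up. Cartridge 78 mm diameter, 50 mm tall, flat underside, two round lugs (18 mm diameter, reaching 50 mm from the axis, 33 to 40 mm up, along +x and -x); cream cap 132 mm diameter, 50 to 60 mm up; black knob; red lever along -x. At first captive: the cap lies on the drum's top, the underside is 30 mm above the bench.
- filter_knob (a point): Point on the filter's axis inside its round black knob (40 mm diameter, from 60 to 100 mm above the filter's underside), 86 mm above the underside: a good height for the TCP to grip the knob. Axes as the filter's.
- filter_paddle (a point): Centre of the red lever's upright paddle, 84 mm from the filter's axis along its -x, 80 mm above its underside: 28 mm radially, 12 mm thick, 40 mm tall. A low arm (12 mm wide, 10 mm tall) joins it to the cap. Pushed anticlockwise from above (yaw grows) it goes 0.7 to 1.5 rad: freely, over a sprung catch (0.6 to 0.25 rad before the stop, 5 to 12 N here), freely again, then a hard stop.
- yellow_tray: Yellow open tray for dirty parts, fixed to the bench: 170 x 170 x 35 mm outside, walls and floor 5 mm thick. Origin: centre of its underside.
- blue_tray: Blue open tray of the same size, fixed to the bench; holds the chuck key. It and the yellow tray may stand either side of the drum. Origin: centre of its underside.
- chuck_key: Steel T-shaped chuck key lying flat in the blue tray, 106 x 90 x 14 mm; to be left alone. Origin: middle of its shank's underside, x along the shank to the crossbar.
- bowl: Small turned wooden bowl, 100 mm diameter, 45 mm tall, beyond the drum on the left; to be left alone. Origin: centre of its underside.
- gouge: Turning gouge, 240 mm long, wooden handle and steel blade, lying beyond the drum on the right; to be left alone. Origin: at its middle, on the bench, x towards the blade.
Not all that is in view belongs to the job. There is more than one size of the housing; the job needs the middle-sized.

How it is judged:
By the outcome, as a careful person would: the job done as asked, in the order asked, and still so for the second after the job is handed in, with the robot touching nothing.
It also fails if it takes over 64 s, if anything falls off the work surface, if the arm or the gripper's body presses on something with over 40 N, if the wrist force passes 120 N, or if a joint passes its speed limit or range.

## Working session

There is one attempt and no reset: what is moved stays moved. The work goes in short steps, Python scripts to look and compute and a tool call to move; the robot and the scene stay as the last step left them, time stands still between calls to the robot, and variables do not carry over. Pictures are saved under pics/ and viewed, on a budget of 10 in all, crops included, one or two more only if the job needs it, and the job is handed in when it is done.

Besides the shell and the picture viewer there is one more tool, called by a JSON object that holds its "method" and its "body". apply_moves: Moves the arm, as the interface text tells. Its arguments: {"type":"object","properties":{"targets":{"type":"array"},"squeeze":{"type":"number"}},"required":["targets"]}

```bash
ls; mkdir -p pics; cat > h.py <<'E'
import numpy as np, cv2, pickle
from cell import r, viewer, job
from scipy.spatial.transform import Rotation as R
def grab(n,save=None):
    s=r.read_state(); f=viewer.grab_frame(n); f['s']=s
    im=f['frame']; f['f']=im.shape[0]/2/np.tan(np.radians(f['vfov'])/2)
    if n=='wrist':
        T=np.eye(4);T[:3,:3]=R.from_rotvec(s['eef_rot']).as_matrix();T[:3,3]=s['position']
        M=T@np.array(f['hand_eye']); f['Rcw']=M[:3,:3]; f['C']=M[:3,3]
    else:
        A=R.from_rotvec(np.ravel(f['rvec'])).as_matrix(); f['Rcw']=A.T; f['C']=-A.T@np.ravel(f['tvec'])
    if save: cv2.imwrite('pics/'+save+'.png',im); pickle.dump(f,open('pics/'+save+'.pkl','wb'))
    return f
def load(s): return pickle.load(open('pics/'+s+'.pkl','rb'))
def ray(f,u,v):
    d=f['Rcw']@np.array([(u-f['cx'])/f['f'],(v-f['cy'])/f['f'],1]); return f['C'],d/np.linalg.norm(d)
def plane(f,u,v,z):
    c,d=ray(f,u,v); return c+d*(z-c[2])/d[2]
def proj(f,p):
    q=f['Rcw'].T@(np.array(p)-f['C']); return q[:2]/q[2]*f['f']+[f['cx'],f['cy']]
E
python3 - <<'E'
from h import *
for n in ('scene','side'):
    f=grab(n,n+'0'); print(n,f['f'],f['cx'],f['cy'],f['C'].round(3),f['Rcw'][:,2].round(2))
print(r.read_state())
E
```

```text
pics
scene 597.3509314274305 323.73309068268674 246.16883159050874 [1.356 0.124 0.941] [-0.7  -0.11 -0.7 ]
side 504.14657672442087 318.75885939555405 236.7586485608599 [ 0.359 -0.717  0.765] [ 0.12  0.73 -0.67]
{'t': 0.1, 'qpos': array([ 1.19946811e+00,  4.94154819e-01,  1.34607944e+00,  3.97599842e-05,
        1.30249068e+00, -9.55117206e-02]), 'joint_velocities': array([ 0.00029851, -0.00154717, -0.00132854,  0.00080917, -0.00031412,
        0.00076889]), 'joint_efforts': array([ 1.37839241e-03, -8.83583021e+01, -3.84560609e+01, -4.14526380e-05,
        5.14458559e-03, -3.03204945e-05]), 'position': array([0.17008882, 0.60109325, 0.24943539]), 'eef_rot': array([ 0.21565838,  1.56023032, -0.21737934]), 'ft_force': array([ 0.13550425, -0.50185095,  0.30190925]), 'wrist_torque': array([ 0.00812315, -0.01926292, -0.0064099 ]), 'finger_gap': 0.0853738893898594}
```

View pics/scene0.png

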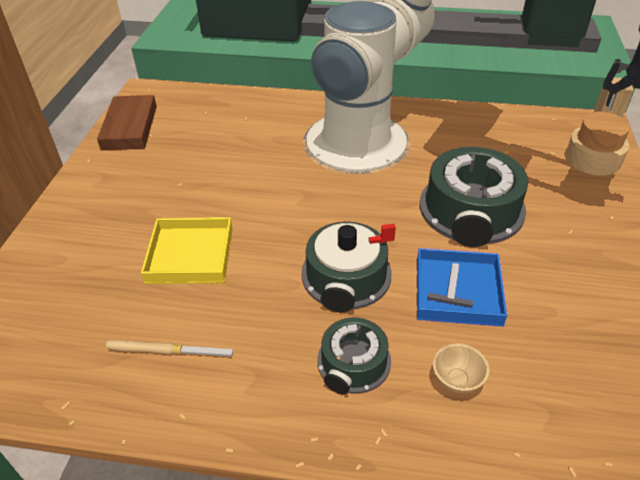

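View pics/side0.png

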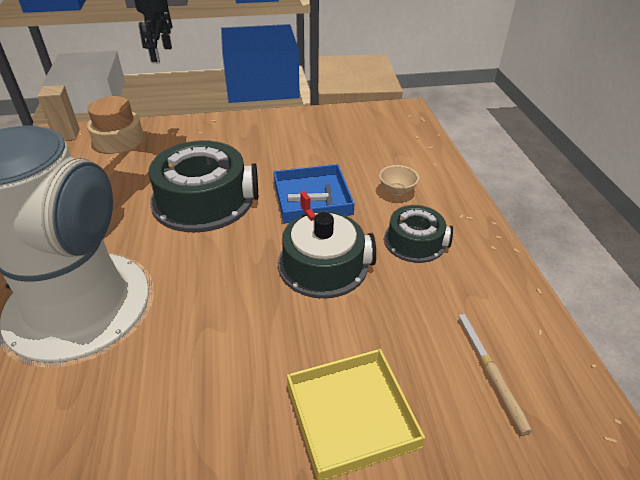

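The scene view shows the middle-sized drum with the filter: knob at (347,238), red paddle at (388,233), and the yellow tray at (190,250). The side view shows the knob at (323,225), paddle at (306,203), and tray at (355,412). The lever points to +y, towards the blue tray.

```bash
cat > m.py <<'E'
from h import *
def blob(mask,near=None,k=5):
    n,l,st,c=cv2.connectedComponentsWithStats(mask.astype(np.uint8))
    ok=[i for i in range(1,n) if st[i,4]>40]
    i=max(ok,key=lambda i:st[i,4]) if near is None else min(ok,key=lambda i:np.hypot(*(c[i]-near)))
    return (l==i),c[i],st[i,4]
def tri(a,b):
    A=np.zeros((3,3));y=np.zeros(3)
    for c,d in (a,b):
        P=np.eye(3)-np.outer(d,d);A+=P;y+=P@c
    return np.linalg.solve(A,y)
E
python3 - <<'E'
from m import *
P={'scene':[(347,238),(388,233),(345,245),(190,250)],'side':[(323,225),(306,203),(323,235),(355,412)]}
rays={}
for n in P:
    f=load(n+'0'); im=f['frame']; hsv=cv2.cvtColor(im,cv2.COLOR_BGR2HSV); H,S,V=[hsv[...,i].astype(int) for i in range(3)]
    red=((H<6)|(H>174))&(S>170)&(V>90)
    m,c,a=blob(red,P[n][1]); print(n,'red',c,a, plane(f,*c,.108).round(4)); rays[n,'red']=ray(f,*c)
    cream=(S<70)&(V>140)
    m,c,a=blob(cream,P[n][2])
    cn,_=cv2.findContours(m.astype(np.uint8),cv2.RETR_EXTERNAL,cv2.CHAIN_APPROX_NONE)
    hull=cv2.convexHull(max(cn,key=cv2.contourArea))[:,0]
    # metric circle fit of top rim on z=.088
    q=np.array([plane(f,*p,.086)[:2] for p in hull]); cc,rr=cv2.minEnclosingCircle(q.astype(np.float32)*1000); print(' cap',a,np.round(cc,1),rr, 'hullbbox',hull.min(0),hull.max(0))
    blk=(V<45)
    x,y=P[n][0]; w=np.zeros_like(blk); w[y-25:y+25,x-25:x+25]=1
    m,c,a=blob(blk&w.astype(bool),P[n][0]); ys,xs=np.where(m); print(' knob',c,a,xs.min(),xs.max(),ys.min(),ys.max(),plane(f,*c,.112).round(4)); rays[n,'k']=ray(f,*c)
    yel=(H>20)&(H<35)&(S>110)&(V>120)
    m,c,a=blob(yel,P[n][3])
    cn,_=cv2.findContours(m.astype(np.uint8),cv2.RETR_EXTERNAL,cv2.CHAIN_APPROX_NONE)
    hull=cv2.convexHull(max(cn,key=cv2.contourArea))[:,0]; ap=cv2.approxPolyDP(hull,6,True)[:,0]
    print(' tray',a); 
    for p in ap: print('   ',p,(1000*plane(f,*p,.035))[:2].round(),(1000*plane(f,*p,.0))[:2].round())
for k in ('red','k'): print(k,tri(rays['scene',k],rays['side',k]).round(4))
E
```

```text
scene red [384.43728814 234.17288136] 295 [0.4723 0.1064 0.108 ]
 cap 2010 [494.   33.2] 70.41189575195312 hullbbox [314 223] [379 271]
 knob [346.93641618 237.57225434] 346 339 355 226 249 [0.4967 0.0329 0.112 ]
 tray 5370
    [230 218] [ 389. -246.] [ 352. -261.]
    [223 282] [ 581. -210.] [ 551. -223.]
    [144 283] [ 606. -369.] [ 577. -388.]
    [157 218] [ 412. -411.] [ 376. -432.]
side red [306.4047619  205.12857143] 210 [0.4718 0.1066 0.108 ]
 cap 1833 [496.7  35.4] 69.51447296142578 hullbbox [291 213] [356 258]
 knob [323.37198068 225.33333333] 414 314 332 212 238 [0.4953 0.0324 0.112 ]
 tray 11839
    [380 349] [ 553. -220.] [ 563. -196.]
    [424 435] [ 580. -381.] [ 591. -365.]
    [422 446] [ 572. -397.] [ 582. -382.]
    [317 479] [ 410. -420.] [ 413. -406.]
    [287 374] [ 388. -244.] [ 389. -221.]
red [0.472  0.1065 0.1079]
k [0.4956 0.033  0.1112]
```

```bash
cat >> m.py <<'E'
def down(ty):  # tool x down, y at yaw ty
    y=np.array([np.cos(ty),np.sin(ty),0]);x=np.array([0,0,-1.]);return np.c_[x,y,np.cross(x,y)]
def togo(p,ty,s=None):
    s=s or r.read_state(); A=R.from_rotvec(s['eef_rot']).as_matrix()
    print('shift mm',(1000*A.T@(np.array(p)-s['position'])).round(1),'turn',R.from_matrix(A.T@down(ty)).as_rotvec().round(3),
     'pos',s['position'].round(4),'ty',np.degrees(np.arctan2(A[1,1],A[0,1])).round(2),'q',s['qpos'].round(2),'F',s['ft_force'].round(2),'gap',s['finger_gap'].round(4),'t',s['t'])
AX=np.array([.4955,.033])
E
python3 - <<'E'
from m import *
phi=np.radians(107.7)
p=AX+.084*np.array([np.cos(phi),np.sin(phi)])
togo([*p,.25],phi-np.pi/2)
togo([*p,.25],phi+np.pi/2)
E
```

```text
Traceback (most recent call last):
  File "m.py", line 17, in togo
    'pos',s['position'].round(4),'ty',np.degrees(np.arctan2(A[1,1],A[0,1])).round(2),'q',s['qpos'].round(2),'F',s['ft_force'].round(2),'gap',s['finger_gap'].round(4),'t',s['t'])
                                                                                                                                             ^^^^^^^^^^^^^^^^^^^^^
AttributeError: 'float' object has no attribute 'round'
```

```bash
sed -i "s/s\['finger_gap'\].round(4)/round(s['finger_gap'],4)/" m.py
python3 - <<'E'
from m import *
phi=np.radians(107.7)
p=AX+.084*np.array([np.cos(phi),np.sin(phi)])
togo([*p,.25],phi-np.pi/2)
togo([*p,.25],phi+np.pi/2)
s=r.read_state();print(R.from_rotvec(s['eef_rot']).as_matrix().round(3)); print(np.array(grab('wrist','w0')['hand_eye']).round(3))
E
```

```text
shift mm [-2.000e-01 -3.880e+02  4.215e+02] turn [0.986 0.    0.001] pos [0.1701 0.6011 0.2494] ty 74.2 q [ 1.2   0.49  1.35  0.    1.3  -0.1 ] F [ 0.14 -0.5   0.3 ] gap 0.0854 t 0.1
shift mm [-2.000e-01 -3.880e+02  4.215e+02] turn [-2.156e+00 -1.000e-03  0.000e+00] pos [0.1701 0.6011 0.2494] ty 74.2 q [ 1.2   0.49  1.35  0.    1.3  -0.1 ] F [ 0.14 -0.5   0.3 ] gap 0.0854 t 0.1
[[-0.     0.272  0.962]
 [-0.001  0.962 -0.272]
 [-1.    -0.001 -0.   ]]
[[ 0.002 -0.273  0.962 -0.124]
 [ 1.     0.    -0.002  0.001]
 [ 0.     0.962  0.273 -0.069]
 [ 0.     0.     0.     1.   ]]
```

{"method": "apply_moves", "body": {"targets": [[0.5,0,-20,22,0,0,0],[0.5,0,-33,35,0,0,0],[0.5,0,-33,35,0,0,0],[0.5,0,-33,35,0,0,0],[0.5,0,-33,35,0,0,0],[0.5,0,-33,35,0,0,0],[0.5,0,-33,35,0,0,0],[0.5,0,-33,35,0,0,0],[0.5,0,-33,35,0,0,0],[0.5,0,-30,33,0,0,0]]}}

```text
t: 1.15
position: [0.4076, 0.206, 0.25]
eef_rot: [0.217, 1.56, -0.217]
ft_force: [0.4, 0.9, 0.1]
finger_gap: 0.0429
```

{"method": "apply_moves", "body": {"targets": [[0.5,0,-25,28,0.1,0,0],[0.5,0,-22,26,0.14,0,0],[0.5,0,-7,11,0.14,0,0],[0.5,0,0,0,0.14,0,0],[0.5,0,0,0,0.14,0,0],[0.5,0,0,0,0.14,0,0],[0.5,0,0,0,0.14,0,0],[0.5,0,0,0,0.046,0,0],[0.5,0,0,0,0,0,0]]}}

```text
t: 2.05
position: [0.4493, 0.1348, 0.2499]
eef_rot: [0.979, 1.34, -0.979]
ft_force: [0.5, -0.2, -0.2]
finger_gap: 0.0426
```

```bash
python3 - <<'E'
from m import *
phi=np.radians(107.7)
p=AX+.084*np.array([np.cos(phi),np.sin(phi)])
togo([*p,.25],phi-np.pi/2)
grab('wrist','w1')
E
```

```text
shift mm [-0.1 13.1 27. ] turn [-0.001 -0.     0.   ] pos [0.4493 0.1348 0.2499] ty 17.66 q [ 0.16  0.28  1.72  0.    1.15 -0.14] F [ 0.5  -0.23 -0.21] gap 0.0426 t 2.05
```

View pics/w1.png

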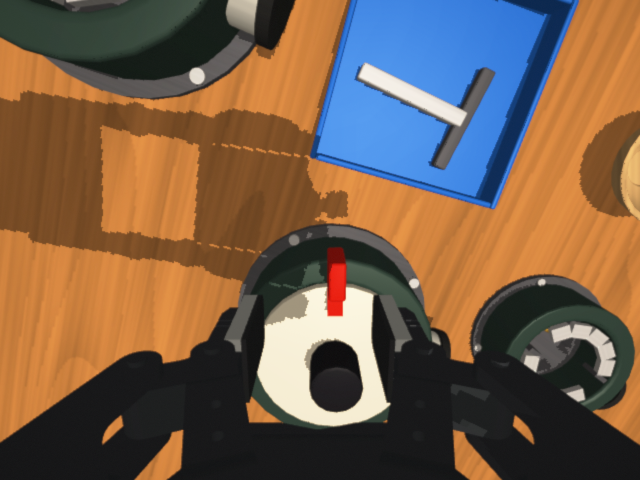

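The wrist view shows the lever at (337,280) pointing away from the knob, whose top is at about (336,390). The fingers are on either side and the paddle lies left–right between them. Now I'll refine the lever angle from this picture.

```bash
python3 - <<'E'
from m import *
f=load('w1'); im=f['frame']; hsv=cv2.cvtColor(im,cv2.COLOR_BGR2HSV); H,S,V=[hsv[...,i].astype(int) for i in range(3)]
red=((H<6)|(H>174))&(S>150)
for lo,hi in((60,160),(160,215),(215,256)):
    m=red&(V>=lo)&(V<hi); ys,xs=np.where(m); print(lo,len(xs),xs.min() if len(xs) else 0,xs.max() if len(xs) else 0,ys.min() if len(xs) else 0,ys.max() if len(xs) else 0)
for y in range(246,318,5):
    xs=np.where(red[y])[0]; print(y,xs.min() if len(xs) else '',xs.max() if len(xs) else '',V[y,xs][::3])
g=im.max(2)[340:420,300:370]
for y in range(370,415,4): print(y,im[y,305:368:3].max(1))
E
```

```text
60 362 327 346 247 295
160 119 327 345 263 309
215 746 328 344 265 315
246   []
251 327 343 [ 75 107 108 108 108 107]
256 327 344 [ 73 107 108 108 108 109]
261 327 345 [ 77 107 109 109 111 109  90]
266 327 346 [ 74 133 235 236 237 239 211]
271 327 345 [ 74 195 237 238 239 240 210]
276 327 345 [ 84 218 237 238 238 239 206]
281 327 346 [ 86 209 236 237 238 238 200]
286 328 345 [118 232 236 237 237 235]
291 327 345 [169 218 235 235 236 236 206]
296 327 345 [185 210 235 235 235 235 201]
301 327 342 [198 224 220 220 220 222]
306 327 342 [198 235 235 235 235 238]
311 328 342 [231 235 235 235 235]
316   []
370 [247 237  22  16  15  18  29  43  47  49  45  45  49  52  52  27  18  17
  81 247 247]
374 [247 244  25  15  25  37  39  38  39  38  38  39  39  39  39  39  42  24
  25 247 247]
378 [247 244  22  24  34  37  37  37  38  37  38  37  39  38  38  37  37  36
  20 238 247]
382 [247 243  24  34  34  35  35  36  36  36  36  36  37  36  35  36  37  36
  35 186 246]
386 [247 243  29  33  35  34  35  35  35  36  37  35  34  35  35  35  35  36
  35  97 247]
390 [247 244  37  34  35  35  34  34  33  34  34  34  35  34  35  34  34  33
  34 115 246]
394 [246 246  78  33  33  34  33  34  34  34  33  34  34  34  33  34  35  33
  34 235 246]
398 [246 246 191  33  33  33  34  34  33  33  33  34  33  33  33  32  32  33
  54 246 246]
402 [246 246 246 203  33  33  33  33  34  33  33  33  32  33  34  34  32  67
 244 246 246]
406 [246 246 246 246 233  52  32  33  33  32  32  33  33  33  34  35 150 245
 246 246 246]
410 [246 246 246 246 246 246 238 107  60  34  32  32  53  91 222 245 246 246
 246 246 246]
414 [245 246 246 246 246 246 246 246 246 246 245 246 246 246 246 246 246 246
 246 246 246]
```

```bash
python3 - <<'E'
from m import *
f=load('w1')
k=plane(f,336.3,389,.13); k2=[plane(f,u,388,.13) for u in(310.5,362)]
print('knob',k.round(4),'dia',np.linalg.norm(k2[0]-k2[1]))
a=plane(f,338,263.5,.13);b=plane(f,338,299,.13);c=(a+b)/2
d=c-k; print('paddle',c.round(4),'len',np.linalg.norm((a-b)),'r',np.linalg.norm(d[:2]),'phi',np.degrees(np.arctan2(d[1],d[0])))
l=plane(f,329.5,281,.13);q=plane(f,346,281,.13);print('thick',np.linalg.norm(l-q))
p=c.copy();phi=np.arctan2(d[1],d[0]); togo([p[0],p[1],.118],phi-np.pi/2)
E
```

```text
knob [0.4957 0.0349 0.13  ] dia 0.03742682300228482
paddle [0.4704 0.1146 0.13  ] len 0.025362415793113203 r 0.08360052708304605 phi 107.61392139089911
thick 0.011023169272651305
shift mm [131.9  13.9  25.6] turn [ 0.003 -0.     0.   ] pos [0.4493 0.1348 0.2499] ty 17.78 q [ 0.16  0.28  1.72 -0.    1.15 -0.15] F [-0.07 -0.28 -1.14] gap 0.0427 t 2.1
```

{"method": "apply_moves", "body": {"targets": [[0.5,0,14,25,0,0,0],[0.5,35,0,0,0,0,0],[0.5,35,0,0,0,0,0],[0.5,30,0,0,0,0,0],[0.5,20,0,0,0,0,0],[0.5,12,0,0,0,0,0],[0.5,6,0,0,0,0,0],[0.5,0,0,0,0,0,0],[0.5,0,0,0,0,0,0]]}}

```text
t: 3.0
position: [0.4706, 0.1153, 0.1125]
eef_rot: [0.978, 1.339, -0.978]
ft_force: [-0.0, 0.8, 0.7]
finger_gap: 0.0427
```

```bash
sed -i 's/^AX=.*/AX=np.array([.4957,.034])/' m.py; cat > st.py <<'E'
from m import *
# where TCP is in polar about the axis, and pad's lever-angle
def polar():
    s=r.read_state(); A=R.from_rotvec(s['eef_rot']).as_matrix(); d=s['position'][:2]-AX
    rad=np.hypot(*d); phi=np.degrees(np.arctan2(d[1],d[0]))%360; ty=np.degrees(np.arctan2(A[1,1],A[0,1]))
    print('r %.1f phi %.2f ty+90 %.2f z %.4f t %.2f gap %.4f'%(rad*1e3,phi,(ty+90)%360,s['position'][2],s['t'],s['finger_gap']),'F tool',(A.T@s['ft_force']).round(1),'T',s['wrist_torque'].round(2))
if __name__=='__main__': polar()
E
python3 st.py
```

```text
r 85.1 phi 107.13 ty+90 107.74 z 0.1125 t 3.00 gap 0.0427 F tool [-0.7  0.2 -0.8] T [ 0.04 -0.04 -0.  ]
```

{"method": "apply_moves", "body": {"targets": [[0.3,0,0,0,0,0,0],[0.3,0,0,0,0,0,0],[0.3,0,-3.4,0.07,-0.04,0,0],[0.3,0,-3.4,0.07,-0.04,0,0],[0.3,0,-3.4,0.07,-0.04,0,0],[0.3,0,-3.4,0.07,-0.04,0,0],[0.3,0,-3.4,0.07,-0.04,0,0],[0.3,0,-3.4,0.07,-0.04,0,0],[0.3,0,-3.4,0.07,-0.04,0,0],[0.3,0,-3.4,0.07,-0.04,0,0]]}}

```text
t: 4.0
position: [0.4464, 0.103, 0.1124]
eef_rot: [0.734, 1.443, -0.733]
ft_force: [1.0, 0.0, 0.7]
finger_gap: 0.0258
```

```bash
python3 st.py
```

```text
r 84.8 phi 125.54 ty+90 126.14 z 0.1124 t 4.00 gap 0.0258 F tool [-0.7  0.8  0.6] T [ 0.06 -0.05  0.04]
```

{"method": "apply_moves", "body": {"targets": [[0.3,0,-3.4,0.07,-0.04,0,0],[0.3,0,-3.4,0.07,-0.04,0,0],[0.3,0,-3.4,0.07,-0.04,0,0],[0.3,0,-3.4,0.07,-0.04,0,0],[0.3,0,-3.4,0.07,-0.04,0,0],[0.3,0,-3.4,0.07,-0.04,0,0],[0.3,0,-3.4,0.07,-0.04,0,0],[0.3,0,-3.4,0.07,-0.04,0,0]]}}

```text
t: 4.8
position: [0.4274, 0.0837, 0.1124]
eef_rot: [0.486, 1.515, -0.485]
ft_force: [0.2, 1.7, 0.2]
finger_gap: 0.0258
```

```bash
python3 st.py; python3 -c "
from m import *
grab('wrist','w2')"
```

```text
r 84.5 phi 143.96 ty+90 144.48 z 0.1124 t 4.80 gap 0.0258 F tool [-0.2  1.5 -0.8] T [ 0.04 -0.03 -0.03]
```

View pics/w2.png

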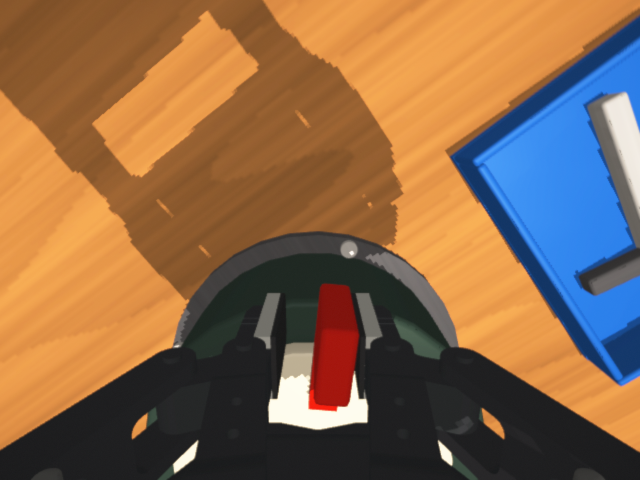

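The right-hand finger is against the paddle at about (345,340), and the lever has moved about 0.55 rad with little force. From here I'll use small guarded steps.

{"method": "apply_moves", "body": {"targets": [[0.3,0,-1.3,0.01,-0.015,0,0],[0.3,0,-1.3,0.01,-0.015,0,0]]}}

```text
t: 5.05
position: [0.4259, 0.0817, 0.1122]
eef_rot: [0.464, 1.52, -0.463]
ft_force: [0.1, 1.1, -1.2]
finger_gap: 0.0256
```

```bash
python3 st.py
```

```text
r 84.6 phi 145.69 ty+90 146.11 z 0.1122 t 5.05 gap 0.0256 F tool [ 1.2  1.  -0.5] T [ 0.13 -0.1   0.01]
```

{"method": "apply_moves", "body": {"targets": [[0.3,0,-1.3,0.01,-0.015,0,0],[0.3,0,-1.3,0.01,-0.015,0,0],[0.3,0,-0.9,0.01,-0.01,0,0]]}}

```text
t: 5.35
position: [0.4237, 0.0786, 0.112]
eef_rot: [0.432, 1.527, -0.432]
ft_force: [0.9, -0.1, 0.4]
finger_gap: 0.0258
```

{"method": "apply_moves", "body": {"targets": [[0.3,0,-1.3,0.01,-0.015,0,0],[0.3,0,-1.3,0.01,-0.015,0,0],[0.3,0,-0.9,0.01,-0.01,0,0]]}}

```text
t: 5.65
position: [0.4219, 0.0756, 0.112]
eef_rot: [0.4, 1.534, -0.4]
ft_force: [0.0, 0.4, 0.6]
finger_gap: 0.0251
```

{"method": "apply_moves", "body": {"targets": [[0.3,0,-1.3,0.01,-0.015,0,0],[0.3,0,-1.3,0.01,-0.015,0,0],[0.3,0,-0.9,0.01,-0.01,0,0]]}}

```text
t: 5.95
position: [0.4202, 0.0725, 0.112]
eef_rot: [0.369, 1.539, -0.369]
ft_force: [-0.3, -0.4, -0.1]
finger_gap: 0.0261
```

{"method": "apply_moves", "body": {"targets": [[0.3,0,-1.3,0.01,-0.015,0,0],[0.3,0,-1.3,0.01,-0.015,0,0],[0.3,0,-0.9,0.01,-0.01,0,0]]}}

```text
t: 6.25
position: [0.4187, 0.0693, 0.112]
eef_rot: [0.338, 1.544, -0.338]
ft_force: [-0.6, 1.1, -0.5]
finger_gap: 0.0258
```

{"method": "apply_moves", "body": {"targets": [[0.3,0,-1.3,0.01,-0.015,0,0],[0.3,0,-1.3,0.01,-0.015,0,0],[0.3,0,-0.9,0.01,-0.01,0,0]]}}

```text
t: 6.55
position: [0.4174, 0.0663, 0.112]
eef_rot: [0.307, 1.549, -0.306]
ft_force: [-0.1, 5.5, 0.1]
finger_gap: 0.0258
```

{"method": "apply_moves", "body": {"targets": [[0.3,0,-0.9,0,-0.01,0,0],[0.3,0,-0.9,0,-0.01,0,0]]}}

```text
t: 6.75
position: [0.4167, 0.0647, 0.112]
eef_rot: [0.292, 1.551, -0.291]
ft_force: [0.3, 6.9, 0.9]
finger_gap: 0.0255
```

{"method": "apply_moves", "body": {"targets": [[0.3,0,-0.9,0,-0.01,0,0],[0.3,0,-0.9,0,-0.01,0,0]]}}

```text
t: 6.95
position: [0.416, 0.0631, 0.112]
eef_rot: [0.276, 1.553, -0.275]
ft_force: [-1.0, 8.4, 0.8]
finger_gap: 0.0255
```

{"method": "apply_moves", "body": {"targets": [[0.3,0,-0.9,0,-0.01,0,0],[0.3,0,-0.9,0,-0.01,0,0]]}}

```text
t: 7.15
position: [0.4154, 0.0615, 0.112]
eef_rot: [0.26, 1.555, -0.26]
ft_force: [-0.4, 9.1, 2.6]
finger_gap: 0.026
```

{"method": "apply_moves", "body": {"targets": [[0.3,0,-0.9,0,-0.01,0,0],[0.3,0,-0.9,0,-0.01,0,0]]}}

```text
t: 7.35
position: [0.4147, 0.0598, 0.112]
eef_rot: [0.245, 1.557, -0.244]
ft_force: [-1.0, 8.9, 2.1]
finger_gap: 0.0253
```

{"method": "apply_moves", "body": {"targets": [[0.3,0,-1.3,0.01,-0.015,0,0],[0.3,0,-1.3,0.01,-0.015,0,0]]}}

```text
t: 7.55
position: [0.4138, 0.0572, 0.112]
eef_rot: [0.221, 1.56, -0.22]
ft_force: [-1.7, 7.4, 0.7]
finger_gap: 0.0253
```

```bash
python3 st.py
```

```text
r 85.1 phi 164.15 ty+90 163.90 z 0.1120 t 7.55 gap 0.0253 F tool [-0.7  6.6 -3.7] T [1.18 0.2  0.01]
```

{"method": "apply_moves", "body": {"targets": [[0.3,0,-1.7,0.02,-0.02,0,0],[0.3,0,-1.7,0.02,-0.02,0,0],[0.3,0,-1.7,0.02,-0.02,0,0],[0.3,0,-1.7,0.02,-0.02,0,0]]}}

```text
t: 7.95
position: [0.4123, 0.0503, 0.112]
eef_rot: [0.157, 1.565, -0.157]
ft_force: [-0.4, 1.7, -0.0]
finger_gap: 0.0251
```

{"method": "apply_moves", "body": {"targets": [[0.3,0,-1.7,0.02,-0.02,0,0],[0.3,0,-1.7,0.02,-0.02,0,0]]}}

```text
t: 8.15
position: [0.412, 0.0468, 0.112]
eef_rot: [0.126, 1.567, -0.126]
ft_force: [-0.1, -0.1, -0.0]
finger_gap: 0.0255
```

{"method": "apply_moves", "body": {"targets": [[0.3,0,-0.9,0.02,-0.01,0,0],[0.3,0,-0.9,0.02,-0.01,0,0]]}}

```text
t: 8.35
position: [0.4118, 0.0451, 0.112]
eef_rot: [0.111, 1.568, -0.111]
ft_force: [-0.4, -0.1, 0.2]
finger_gap: 0.0257
```

{"method": "apply_moves", "body": {"targets": [[0.3,0,-1.7,0.02,-0.02,0,0],[0.3,0,-1.7,0.02,-0.02,0,0]]}}

```text
t: 8.55
position: [0.4114, 0.0417, 0.112]
eef_rot: [0.079, 1.569, -0.079]
ft_force: [0.6, 0.7, -0.2]
finger_gap: 0.0257
```

```bash
python3 - <<'E'
from st import *
polar(); grab('wrist','w3')
E
```

```text
r 84.7 phi 174.76 ty+90 174.27 z 0.1120 t 8.55 gap 0.0257 F tool [0.2 0.8 0.5] T [ 0.12 -0.1  -0.07]
```

View pics/w3.png

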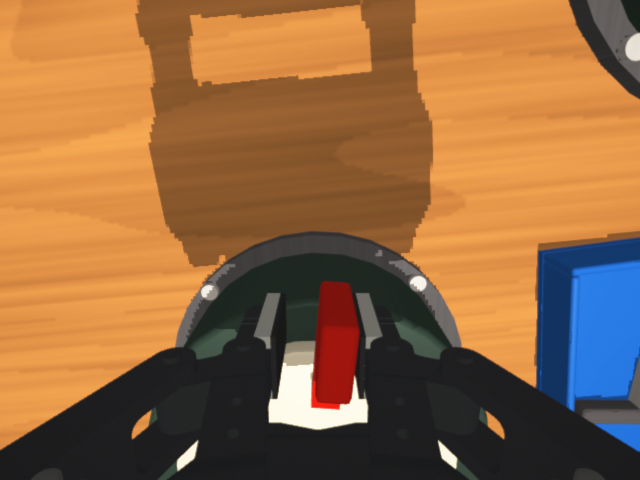

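The paddle is still next to the right finger at about (350,340), past the catch. I'll continue in 1.5 mm steps, because the arm stiffness works out at about 20 N/mm.

{"method": "apply_moves", "body": {"targets": [[0.3,0,-0.75,0,-0.009,0,0],[0.3,0,-0.75,0,-0.009,0,0]]}}

```text
t: 8.8
position: [0.4111, 0.0403, 0.112]
eef_rot: [0.065, 1.57, -0.065]
ft_force: [1.2, 0.7, -0.0]
finger_gap: 0.0254
```

{"method": "apply_moves", "body": {"targets": [[0.3,0,-0.75,0,-0.009,0,0],[0.3,0,-0.75,0,-0.009,0,0]]}}

```text
t: 9.0
position: [0.411, 0.0388, 0.112]
eef_rot: [0.051, 1.57, -0.051]
ft_force: [0.6, 0.7, 0.5]
finger_gap: 0.0257
```

{"method": "apply_moves", "body": {"targets": [[0.3,0,-0.75,0,-0.009,0,0],[0.3,0,-0.75,0,-0.009,0,0]]}}

```text
t: 9.2
position: [0.4109, 0.0373, 0.112]
eef_rot: [0.037, 1.57, -0.037]
ft_force: [0.0, 0.6, -0.4]
finger_gap: 0.0255
```

{"method": "apply_moves", "body": {"targets": [[0.3,0,-0.75,0,-0.009,0,0],[0.3,0,-0.75,0,-0.009,0,0]]}}

```text
t: 9.4
position: [0.4108, 0.0358, 0.112]
eef_rot: [0.023, 1.571, -0.023]
ft_force: [0.8, 0.8, 0.4]
finger_gap: 0.0257
```

{"method": "apply_moves", "body": {"targets": [[0.3,0,-0.85,0,-0.01,0,0],[0.3,0,-0.85,0,-0.01,0,0]]}}

```text
t: 9.6
position: [0.4108, 0.0341, 0.112]
eef_rot: [0.007, 1.571, -0.007]
ft_force: [0.4, -0.6, -0.7]
finger_gap: 0.0257
```

{"method": "apply_moves", "body": {"targets": [[0.3,0,-0.85,0,-0.01,0,0],[0.3,0,-0.85,0,-0.01,0,0]]}}

```text
t: 9.8
position: [0.4108, 0.0324, 0.112]
eef_rot: [-0.009, 1.571, 0.009]
ft_force: [0.3, 0.3, 1.5]
finger_gap: 0.0255
```

{"method": "apply_moves", "body": {"targets": [[0.3,0,-0.85,0,-0.01,0,0],[0.3,0,-0.85,0,-0.01,0,0]]}}

```text
t: 10.0
position: [0.4108, 0.0307, 0.112]
eef_rot: [-0.024, 1.571, 0.024]
ft_force: [-0.0, 1.5, 0.3]
finger_gap: 0.0255
```

{"method": "apply_moves", "body": {"targets": [[0.3,0,-0.75,0.02,-0.009,0,0],[0.3,0,-0.75,0.02,-0.009,0,0]]}}

```text
t: 10.2
position: [0.4109, 0.0292, 0.112]
eef_rot: [-0.038, 1.57, 0.038]
ft_force: [0.2, 0.5, 1.1]
finger_gap: 0.0257
```

{"method": "apply_moves", "body": {"targets": [[0.3,0,-0.85,0.02,-0.01,0,0],[0.3,0,-0.85,0.02,-0.01,0,0]]}}

```text
t: 10.4
position: [0.411, 0.0275, 0.112]
eef_rot: [-0.054, 1.57, 0.054]
ft_force: [0.2, 0.2, 1.3]
finger_gap: 0.0258
```

{"method": "apply_moves", "body": {"targets": [[0.3,0,-0.85,0.02,-0.01,0,0],[0.3,0,-0.85,0.02,-0.01,0,0]]}}

```text
t: 10.6
position: [0.4111, 0.0258, 0.112]
eef_rot: [-0.07, 1.57, 0.07]
ft_force: [-0.3, 1.0, 0.7]
finger_gap: 0.0256
```

{"method": "apply_moves", "body": {"targets": [[0.3,0,-0.85,0.02,-0.01,0,0],[0.3,0,-0.85,0.02,-0.01,0,0]]}}

```text
t: 10.8
position: [0.4114, 0.0242, 0.112]
eef_rot: [-0.086, 1.569, 0.086]
ft_force: [-0.2, 0.2, 0.5]
finger_gap: 0.0257
```

{"method": "apply_moves", "body": {"targets": [[0.3,0,-0.85,0.02,-0.01,0,0],[0.3,0,-0.85,0.02,-0.01,0,0]]}}

```text
t: 11.0
position: [0.4116, 0.0225, 0.112]
eef_rot: [-0.101, 1.568, 0.101]
ft_force: [-0.8, 0.1, -0.2]
finger_gap: 0.0258
```

{"method": "apply_moves", "body": {"targets": [[0.3,0,-0.85,0.02,-0.01,0,0],[0.3,0,-0.85,0.02,-0.01,0,0]]}}

```text
t: 11.2
position: [0.4118, 0.0208, 0.112]
eef_rot: [-0.117, 1.568, 0.117]
ft_force: [-0.4, 2.6, 0.5]
finger_gap: 0.0256
```

{"method": "apply_moves", "body": {"targets": [[0.3,0,-0.5,0.01,-0.006,0,0],[0.3,0,-0.3,0,-0.004,0,0]]}}

```text
t: 11.4
position: [0.4118, 0.0203, 0.112]
eef_rot: [-0.124, 1.567, 0.125]
ft_force: [-0.9, 8.2, 0.8]
finger_gap: 0.0257
```

{"method": "apply_moves", "body": {"targets": [[0.3,0,-0.3,0,-0.003,0,0],[0.3,0,-0.3,0,-0.003,0,0]]}}

```text
t: 11.6
position: [0.4119, 0.02, 0.112]
eef_rot: [-0.128, 1.567, 0.13]
ft_force: [-0.6, 12.8, 3.1]
finger_gap: 0.0256
```

```bash
python3 st.py
```

```text
r 85.0 phi 189.48 ty+90 189.40 z 0.1120 t 11.60 gap 0.0256 F tool [-3.  12.8  1.5] T [ 2.07  0.15 -0.16]
```

Force now climbs at about 15 N/mm, against about 1 N/mm at the catch, so this is the solid stop, at roughly 1.35 rad of sweep. Now I'll back off, rise and open.

{"method": "apply_moves", "body": {"targets": [[0.3,0,3,0,0,0,0],[0.3,-15,0,0,0,0,0],[0.3,-30,0,0,0,0,0],[0.3,-35,0,0,0,0,0],[1,-20,0,10,0,0,0],[1,0,0,20,0,0,0],[1,0,0,0,0,0,0],[1,0,0,0,0,0,0]]}}

```text
t: 12.4
position: [0.441, 0.0273, 0.2117]
eef_rot: [-0.129, 1.567, 0.129]
ft_force: [-0.7, 0.0, -0.1]
finger_gap: 0.0818
```

```bash
python3 - <<'E'
from m import *
grab('wrist','w4'); togo([*AX,.116],np.radians(95.5))
E
```

```text
shift mm [95.5 -2.5 55.7] turn [ 0.068 -0.001 -0.   ] pos [0.4405 0.0273 0.2116] ty 99.42 q [-0.07  0.29  1.83 -0.    1.03 -1.81] F [0.69 0.03 0.59] gap 0.0852 t 12.45
```

View pics/w4.png

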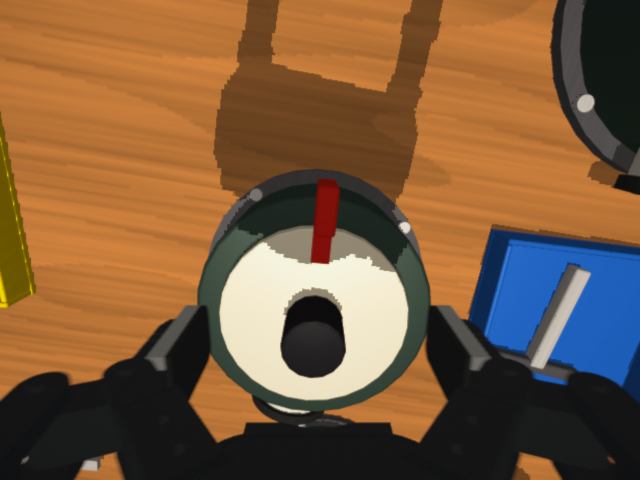

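The lever is at (326,215) and the knob's top at (313,345). I'll measure both for the lever angle and the grip centre.

```bash
python3 - <<'E'
from m import *
f=load('w4'); im=f['frame']; hsv=cv2.cvtColor(im,cv2.COLOR_BGR2HSV); H,S,V=[hsv[...,i].astype(int) for i in range(3)]
red=((H<6)|(H>174))&(S>150)
for y in range(176,266,6):
    xs=np.where(red[y])[0]; print(y,(xs.min(),xs.max()) if len(xs) else '',V[y,xs][::3])
cap=V>70
w=(V<70); w[:290]=0; w[400:]=0; w[:,:270]=0; w[:,360:]=0
ys,xs=np.where(w); print('knob',xs.min(),xs.max(),ys.min(),ys.max())
u=(xs.min()+xs.max())/2; top=ys.max()-(xs.max()-xs.min())/2
for v in (top,345): print(v,plane(f,u,v,.13).round(4))
E
```

```text
176  []
182 (np.int64(317), np.int64(336)) [72 95 96 97 97 97 94]
188 (np.int64(317), np.int64(339)) [ 82 122 125 124 123 122 119  99]
194 (np.int64(316), np.int64(339)) [ 67 122 127 128 128 128 128 119]
200 (np.int64(316), np.int64(338)) [ 85 124 128 128 128 127 127 115]
206 (np.int64(315), np.int64(338)) [ 69 122 128 127 127 127 127 118]
212 (np.int64(315), np.int64(337)) [ 86 124 127 126 127 127 126 112]
218 (np.int64(314), np.int64(336)) [ 71 122 127 126 127 126 127 115]
224 (np.int64(314), np.int64(336)) [ 88 124 126 126 127 126 126 108]
230 (np.int64(314), np.int64(335)) [109 126 125 126 126 125 124 104]
236 (np.int64(313), np.int64(333)) [127 118 111 111 113 113 115]
242 (np.int64(313), np.int64(330)) [125 126 126 127 127 127]
248 (np.int64(312), np.int64(330)) [128 127 127 127 126 127 133]
254 (np.int64(312), np.int64(329)) [126 127 128 127 126 127]
260 (np.int64(311), np.int64(328)) [129 127 127 127 126 127]
knob 270 359 296 399
354.5 [0.498  0.0348 0.13  ]
345 [0.4917 0.0338 0.13  ]
```

```bash
python3 - <<'E'
from m import *
f=load('w4'); im=f['frame']; V=im.max(2)
for y in (340,350,360,368,374,378,382): print(y,[x for x in range(272,358) if V[y,x]<90 ][::1][:1],[x for x in range(272,358) if V[y,x]<90][-1:])
c=plane(f,327.2,209,.13); k=plane(f,313,345,.13); 
for K in (k[:2],AX): d=c[:2]-K; print(c.round(4),np.hypot(*d),np.degrees(np.arctan2(d[1],d[0]))%360)
togo([*AX,.116],np.radians(95.0))
E
```

```text
340 [282] [344]
350 [281] [344]
360 [284] [341]
368 [290] [335]
374 [299] [326]
378 [] []
382 [] []
[0.4102 0.0273 0.13  ] 0.08184351815449159 183.90407890511227
[0.4102 0.0273 0.13  ] 0.08572540824330895 184.47113250136266
shift mm [95.5 -2.5 55.7] turn [ 0.077 -0.001 -0.   ] pos [0.4405 0.0273 0.2116] ty 99.42 q [-0.07  0.29  1.83 -0.    1.03 -1.81] F [0.69 0.03 0.59] gap 0.0852 t 12.45
```

{"method": "apply_moves", "body": {"targets": [[1,0,-1.2,27,0,0,0],[1,0,-1.2,27.5,0,0,0],[1,30,0,0,0,0,0],[1,30,0,0,0,0,0],[1,20,0,0,0,0,0],[1,10,0,0,0,0,0],[1,5,0,0,0,0,0],[1,0,0,0,0,0,0]]}}

```text
t: 13.25
position: [0.4952, 0.0338, 0.1169]
eef_rot: [-0.129, 1.567, 0.129]
ft_force: [-0.8, 0.4, 0.7]
finger_gap: 0.0853
```

{"method": "apply_moves", "body": {"targets": [[0,0,0,0,0,0,0],[0,0,0,0,0,0,0],[0,0,0,0,0,0,0],[0,0,0,0,0,0,0],[0,0,0,0,0,0,0],[0,0,0,0,0,0,0]], "squeeze": 40}}

```text
t: 13.85
position: [0.4957, 0.0338, 0.1177]
eef_rot: [-0.129, 1.566, 0.129]
ft_force: [-2.5, -1.1, 9.5]
finger_gap: 0.0392
```

```bash
python3 -c "
from m import *
togo([*AX,.116],np.radians(95))"; python3 st.py
```

```text
shift mm [1.7 0.2 0.1] turn [0.077 0.001 0.   ] pos [0.4957 0.0338 0.1177] ty 99.4 q [-0.05  0.5   1.8  -0.    0.83 -1.79] F [-2.48 -1.12  9.55] gap 0.0392 t 13.85
r 0.2 phi 261.13 ty+90 189.40 z 0.1177 t 13.85 gap 0.0392 F tool [-9.6 -0.7 -2.6] T [-0.13  0.25 -0.17]
```

{"method": "apply_moves", "body": {"targets": [[0,-0.7,0,0,0,0,0],[0,-0.7,0,0,0,0,0],[0,-0.7,0,0,0,0,0],[0,0,0,0,0,0,0]], "squeeze": 60}}

```text
t: 14.25
position: [0.4952, 0.0338, 0.1191]
eef_rot: [-0.129, 1.567, 0.129]
ft_force: [-0.2, -3.3, -3.5]
finger_gap: 0.0385
```

{"method": "apply_moves", "body": {"targets": [[0,-0.7,0,0,0,0,0],[0,-0.7,0,0,0,0,0],[0,0,0,0,0,0,0]]}}

```text
t: 14.55
position: [0.4953, 0.0338, 0.1205]
eef_rot: [-0.129, 1.567, 0.129]
ft_force: [0.4, -2.9, -4.2]
finger_gap: 0.0386
```

{"method": "apply_moves", "body": {"targets": [[0,-0.7,0,0,0,0,0],[0,-0.7,0,0,0,0,0],[0,0,0,0,0,0,0]]}}

```text
t: 14.85
position: [0.4953, 0.0338, 0.1219]
eef_rot: [-0.129, 1.567, 0.129]
ft_force: [-0.8, -3.9, -3.9]
finger_gap: 0.0385
```

{"method": "apply_moves", "body": {"targets": [[0,-2,0,0,0,0,0],[0,-3,0,0,0,0,0],[0,-4,0,0,0,0,0],[0,-4,0,0,0,0,0],[0,-4,0,0,0,0,0],[0,-4,0,0,0,0,0]]}}

```text
t: 15.45
position: [0.4954, 0.0341, 0.1433]
eef_rot: [-0.129, 1.567, 0.129]
ft_force: [-0.3, -0.1, -3.6]
finger_gap: 0.0383
```

{"method": "apply_moves", "body": {"targets": [[0,-8,0,0,0,0,0],[0,-8,0,0,0,0,0],[0,-10,0,0,0,0,0],[0,-12,0,0,0,0,0],[0,-15,0,0,0,0,0],[0,-15,0,0,0,0,0],[0,-10,0,0,0,0,0],[0,-4,0,0,0,0,0],[0,0,0,0,0,0,0]]}}

```text
t: 16.35
position: [0.4955, 0.0339, 0.2253]
eef_rot: [-0.129, 1.566, 0.129]
ft_force: [-0.1, -0.8, -5.2]
finger_gap: 0.0384
```

```bash
python3 - <<'E'
from m import *
grab('side','s1'); togo([.483,-.315,.22],np.radians(99.4))
E
```

```text
shift mm [   4.8 -342.2  -69.1] turn [ 0. -0. -0.] pos [0.4952 0.0339 0.2248] ty 99.41 q [-0.05  0.34  1.69 -0.    1.11 -1.79] F [-1.07 -0.25 -4.18] gap 0.0387 t 16.4
```

View pics/s1.png

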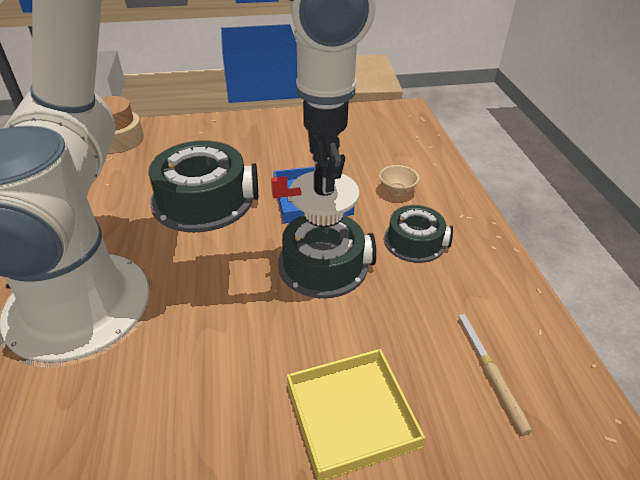

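The filter is out, hanging level in the gripper (cap at about (325,192)), and the drum below is open. I'll carry it to the tray, whose centre is at about (0.483, -0.315).

{"method": "apply_moves", "body": {"targets": [[0,0,-10,-2,0,0,0],[0,0,-22,-4,0,0,0],[0,0,-30,-6,0,0,0],[0,0,-35,-7,0,0,0],[0,0,-35,-7,0,0,0],[0,0,-35,-7,0,0,0],[0,0,-35,-7,0,0,0],[0,0,-35,-7,0,0,0],[0,0,-35,-7,0,0,0],[0,0,-30,-6,0,0,0]]}}

```text
t: 17.4
position: [0.4847, -0.2762, 0.2241]
eef_rot: [-0.128, 1.568, 0.129]
ft_force: [0.8, -0.2, -4.7]
finger_gap: 0.0384
```

{"method": "apply_moves", "body": {"targets": [[0,0,-22,-5,0,0,0],[0,0,-13,-3,0,0,0],[0,0,-5,-1,0,0,0],[0,0,0,0,0,0,0],[0,0,0,0,0,0,0]]}}

```text
t: 17.9
position: [0.4831, -0.3138, 0.2247]
eef_rot: [-0.129, 1.567, 0.13]
ft_force: [0.3, 0.3, -3.9]
finger_gap: 0.0385
```

```bash
python3 - <<'E'
from m import *
grab('side','s2'); togo([.483,-.315,.093],np.radians(99.4))
E
```

```text
shift mm [131.8  -1.2  -0.4] turn [ 0.001 -0.    -0.   ] pos [ 0.4832 -0.3138  0.2248] ty 99.46 q [-0.68  0.45  1.5   0.    1.19 -2.42] F [-0.28  0.27 -3.28] gap 0.0385 t 17.95
```

View pics/s2.png

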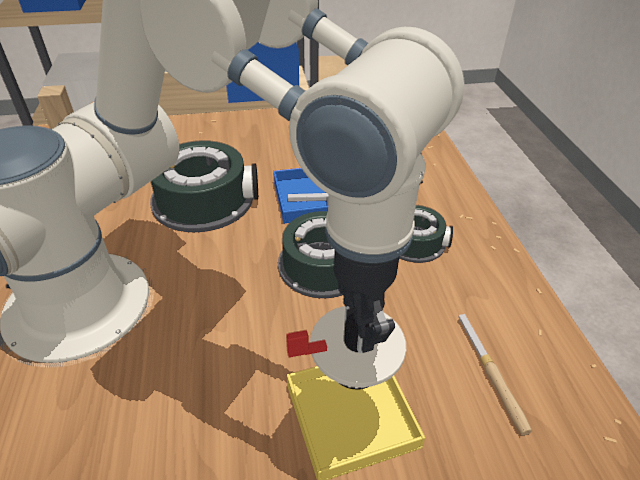

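The filter is over the tray and still level. Lowering it.

{"method": "apply_moves", "body": {"targets": [[0,15,-1,0,0,0,0],[0,25,0,0,0,0,0],[0,28,0,0,0,0,0],[0,25,0,0,0,0,0],[0,18,0,0,0,0,0],[0,10,0,0,0,0,0],[0,5,0,0,0,0,0],[0,1,0,0,0,0,0],[0,0,0,0,0,0,0],[0,0,0,0,0,0,0]]}}

```text
t: 18.95
position: [0.4837, -0.316, 0.0987]
eef_rot: [-0.13, 1.566, 0.128]
ft_force: [0.6, -0.1, -4.2]
finger_gap: 0.0385
```

{"method": "apply_moves", "body": {"targets": [[0,1,0,0,0,0,0],[0,1,0,0,0,0,0],[0,1,0,0,0,0,0],[0,0,0,0,0,0,0]]}}

```text
t: 19.35
position: [0.4833, -0.3158, 0.0948]
eef_rot: [-0.129, 1.567, 0.129]
ft_force: [0.9, -0.1, -4.0]
finger_gap: 0.0384
```

{"method": "apply_moves", "body": {"targets": [[0,0.5,0,0,0,0,0],[0,0.5,0,0,0,0,0],[0,0.4,0,0,0,0,0],[0,0,0,0,0,0,0]]}}

```text
t: 19.75
position: [0.4833, -0.3158, 0.0934]
eef_rot: [-0.129, 1.567, 0.129]
ft_force: [0.5, 0.5, -3.6]
finger_gap: 0.0381
```

{"method": "apply_moves", "body": {"targets": [[0,0.4,0,0,0,0,0],[0,0.4,0,0,0,0,0],[0,0,0,0,0,0,0]]}}

```text
t: 20.05
position: [0.4834, -0.3158, 0.0929]
eef_rot: [-0.129, 1.567, 0.129]
ft_force: [-1.6, -0.5, 2.2]
finger_gap: 0.0388
```

Touchdown: the vertical force changed from -4 N to +2 N. Now releasing and retreating.

{"method": "apply_moves", "body": {"targets": [[0.6,0,0,0,0,0,0],[0.6,0,0,0,0,0,0],[1,0,0,0,0,0,0],[1,0,0,0,0,0,0],[1,-10,0,0,0,0,0],[1,-25,0,0,0,0,0],[1,-40,0,0,0,0,0],[1,-40,0,0,0,0,0],[1,-40,0,0,0,0,0],[1,-20,0,0,0,0,0]]}}

```text
t: 21.05
position: [0.484, -0.3163, 0.2721]
eef_rot: [-0.132, 1.564, 0.126]
ft_force: [-0.4, -0.1, -0.8]
finger_gap: 0.0856
```

{"method": "apply_moves", "body": {"targets": [[1,0,20,-20,0,0,0],[1,0,30,-30,0,0,0],[1,0,30,-30,0,0,0],[1,0,10,-10,0,0,0],[1,0,0,0,0,0,0],[1,0,0,0,0,0,0]]}}

```text
t: 21.65
position: [0.3806, -0.2423, 0.2684]
eef_rot: [-0.13, 1.566, 0.128]
ft_force: [-0.5, -0.4, 0.1]
finger_gap: 0.0852
```

```bash
python3 - <<'E'
from m import *
a=grab('scene','c3'); b=grab('side','s3'); 
cv2.imwrite('pics/both.png',np.hstack([cv2.resize(a['frame'],(400,300)),b['frame'][180:480,240:640]]))
E
```

```text
(no output)
```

View pics/both.png

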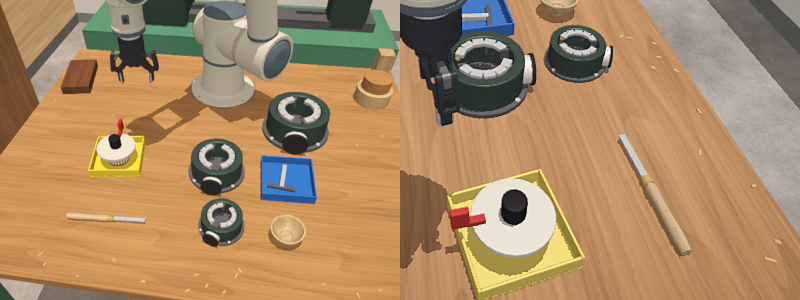

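The filter stands upright inside the yellow tray in both views: knob at (116,141) in the left one and (513,207) in the right. The bowl, gouge and key look unmoved, and the gripper is clear.

```bash
python3 -c "
from h import *
print(job.finish_job())"
```

```text
the job is handed in; nothing more can be done
None
```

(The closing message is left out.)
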